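# Shut the hold-down and rock the locating block out of the welding jig

## Robot

A 7-joint arm with a two-finger parallel gripper is mounted at the origin on the work surface; the furniture and walls round the work are solid. World frame = base frame: x ahead of the robot, y to its left, z up, the work surface at z = 0. Lengths are in mm, angles in rad, forces in N, time in s.
With the tool pointing down it reaches from about 425 to 875 mm from the base axis. Payload 4.7 kg.
Tool frame: the origin (TCP) lies between the finger pads; the fingertips stand 8 mm ahead of it and the grasp point (between the pads) lies 11 mm behind it; z points along the fingers, y is the line along which they close (so a half turn about z gives the same grasp; the last joint's range is limited). The gripper opens to 85 mm and grips with 20 to 120 N. Pads are 22 mm wide; open, the fingers measure 114 mm over their backs; the gripper's body (76 mm by 85 mm) begins 54 mm behind the grasp point. The pads swing forward as they close: fully open they stand 13 mm farther back than shut.
Start: joints at [1.295, 0.321, -0.07, 1.45, 0.023, 1.371, -0.057], TCP at [185.724, -622.921, 239.349] pointing down, gripper open.
Joint ranges: [-2.86, 2.86], [-0.3, 2.09], [-1.38, 1.24], [0.06, 2.45], [-1.56, 4.7], [0.09, 2.05], [-2.69, 2.69]. Speed limits (rad/s): [2.57, 2.57, 3.14, 3.14, 3.14, 3.14, 3.14].

## Interface

Orientations are given as [roll, pitch, yaw] about the fixed x, y, z axes, in that order (R = Rz(yaw) Ry(pitch) Rx(roll)).
In Python, from bench import arm, vision, finish_job gives the robot as it stands.
- The arm moves only by the tool step_arm, never from a script. Its argument "rows" is a list of rows, each a list of 3 entries, a list of its own where there are three numbers: the shift along the tool's x, y, z in m, then the turn, a rotation vector about the tool's x, y, z in rad, then the finger opening in m, from 0 to 0.0854. A call has 1 to 8 rows; each row shifts and turns the commanded pose from where the row before left it, along the tool's axes as they then stand; what a row does not reach is not made up. A row lasts 1/10 s, in which the tool goes at most 50 mm and 8.59 degrees, less where a joint would pass 70% of its speed; a pose out of reach is approached as far as the arm can. A call is refused whole if a number of a shift passes 0.05 or a number of a turn 0.15, either way. A call with a gripper value outside its range is refused whole. The fingers move at their own pace and stop on an object; "squeeze" is the grip in N (left out, the last holds). Time passes only in rows, so rows that do not move let the fingers close. It gives the time, the measured TCP pose, the force, the opening and the grip force at its end, in the units of the state.
- arm.get_obs(): the state, without advancing time (a new reading comes with each control period).
- vision.camera(name): name is "scene" or "side" or "wrist"; returns (picture, depth): 400x640x3 uint8, red, green, blue; 400x640 float32, mm along the optical axis (not along the pixel's ray), 0 where there is no reading.
- vision.camera_info(name): a dict with "fx", "fy", "cx", "cy" (pixels), "k1" (the pictures are not rectified: a ray, as slopes to the right and down, at radius r is drawn at 1 + k1 r^2 times it, then the intrinsics apply), "world_to_cam" (4x4, takes a point from world to camera coordinates); the wrist camera has in their place "hand_eye" (4x4, takes a point from camera to tool coordinates, whose origin is the TCP and whose axes are the flange's). Camera axes: x right, y down, z forward; pixel columns grow to the right and rows downward; lengths in mm; the calibration is good to about 2 mm. A picture is of the moment at which its call begins: read the wrist's pose just before it. camera_info takes no time and is no camera call.
- finish_job(): hands the job in; it is judged then, once.
The state is a dict: "t": time; "joint_positions": joint angles; "joint_velocities": joint speeds; "joint_efforts": joint torques, N m; "ee_pos": TCP position; "tool_rot": TCP orientation; "force": force on the tool from outside, world axes, zero at the start; "ft_torque": the same for the moment, N m; "grip_width": opening from 0.0 (shut) to 1.0 (fully open); "grip_force": force on a finger pad.
Only numpy, scipy, OpenCV 4.12 (cv2) and the standard library are available. Lean on these libraries where they do the work, as an engineer would, in place of code of your own. Each camera call takes 0.05 s, during which the arm holds its last target. There are 200 camera calls.

## Task

First press the yellow hold-down flap over the tube fully shut, past the point where it snaps over. Then take the locating block by its brass handle and rock it firmly to one side and to the other, towards and away from the two blue keepers, until both are pushed back and no longer hook over its shoulders, and draw it straight up out of the jig. Finish while still holding it in the gripper: upright, still, straight above its seat, its foot just clear of the tops of the keepers (by a few centimetres at most), with the flap shut, the tube where it was and the things around left alone.

Things in the scene. Friction and masses are not known exactly. Their poses are not given: they have to be found in the camera images.
- jig: Grey welding jig fixed to the worktop: plate 130 (x) x 280 (y) x 12 mm. Origin: centre of the plate's underside, on the worktop; its y axis runs along the tube, from the flap's end (-y) to the locating block's end (+y); z up. The plate's top is at z = 12 mm. Block seat at x = 0, y = 95 mm; flap's middle at y = -40 mm
- flap_hinge (a point): Middle of the flap's hinge line, which runs along the jig's y, at jig x = +38, y = -40, z = 48 mm. Its dark bracket reaches z = 54 mm, 8 mm to either side in x and 31 mm in y; a spring strut lies along the bracket on the block's side, to 47 mm from the middle in y
- flap (a joint): Hinge of the yellow hold-down flap, rad: 0 = fully shut, level, just above the tube; 0.8 = fully open, leaning up (as it starts). Over-centre: a spring holds it open above about 0.4 and snaps it shut below that. It takes roughly 3 to 6 N to press down at the middle of the flap; at 0 it stops dead, so no hard push is needed
- flap_pad (a point): Centre of the top face of the red pad (26 x 40 mm) near the free end of the flap, 69 mm from the hinge line. The flap is 40 mm wide (y), 5 mm thick and reaches from the hinge 82 mm towards the jig's -x. When shut the yellow top is 50.5 mm and the pad's top 53.5 mm above the worktop
- block_grip (a point): Where to grasp the locating block: the upper part of its brass handle, 94 mm above the foot's underside. Handle 16 mm thick (block x), 30 mm wide (block y), from 50 to 112 mm above the foot. Axes are the block's own, at first parallel to the jig's. One finger on each 30 mm wide face (closing along the block's x) keeps clear of all else
- block_foot (a point): Underside of the same block's foot: a round bar of 12 mm diameter along y, in a groove 7 mm deep, on which the block rocks about y (rocking centre 6 mm up). Above it the steel body, 40 x 40 mm, 12 to 50 mm up, whose top edges at x = +-20 mm are the shoulders. About 0.35 kg. At first the foot is 12 mm above the worktop
- keeper_near (a joint): Slide of the blue keeper on the block's -x side, m: 0 = against the block, 0.012 = fully back (-x). No spring: 6 N of friction keeps it where it is left. Its lip hooks 4.5 mm over the block's shoulder, 3 mm above it, and stops a straight pull. Leaning the block 0.2 rad towards it pushes it back about 8 mm (0.26 rad: its stop); past 5 mm the upright block is free of it
- keeper_far (a joint): The same for the keeper on the block's +x side, pushed back towards +x. Each keeper is 36 mm long in y; their tops are 60 mm above the plate, 72 mm above the worktop
- tube_mid (a point): Centre of the square tube 30 x 170 x 30 mm lying along the jig's y in its nest, under the flap; must stay
- tape_mid (a point): Yellow tape measure, 39 x 90 x 62 mm, its middle; bystander
- pliers_mid (a point): Pliers with red grips, 54 x 181 x 12 mm, their middle; bystander
- chip_hammer_mid (a point): Chipping hammer with coil handle, 140 x 243 x 24 mm, its middle; bystander
- block: The locating block again, at its foot's underside (same point as block_foot)
Things that resemble listed ones, but are neither listed nor needed, are in the scene too. Leave any green or turquoise look-alike of the block alone.

How it is judged (in metres and radians):
On the way, in this order (a step that is already met when the one before it is completed fails the run):
1. the flap is pressed fully shut, the block still in its seat (value of joint flap below 0.06 rad and z of block_foot in the frame of jig below 0.018 m), for 0.2 s.
2. the block is rocked to one side so that one keeper is pushed back (angle between block_grip's own z axis and vertical above 0.07 rad and z of block_foot in the frame of jig below 0.024 m and value of joint any of keeper_near, keeper_far above 0.0045 m), for 0.05 s.
3. the block is rocked to the other side so that both keepers are pushed back (angle between block_grip's own z axis and vertical above 0.06 rad and z of block_foot in the frame of jig below 0.024 m and value of joint each of keeper_near, keeper_far above 0.0045 m), for 0.05 s.
At the end, for the whole second after the job is handed in: The block is held still in the fingers (under 2 cm/s), upright within 0.2 rad, touching neither the jig nor the tube, its foot 2 to 60 mm above the tops of the keepers and within 30 mm of straight above its seat along and across the jig; the flap is shut (under 0.06 rad) (z of block_foot in the frame of jig between 0.0735 and 0.1315 m and angle between block_grip's own z axis and vertical below 0.2 rad and x of block_foot in the frame of jig between -0.03 and 0.03 m and y of block_foot in the frame of jig between 0.065 and 0.125 m and linear speed of block below 0.02 m/s and contact force between the fingers and block above 2 N and contact force between block and jig below 0.2 N and contact force between block and tube below 0.2 N and value of joint flap below 0.06 rad); the arm keeps its last pose, push and grip.
It fails at once if the tube is shifted by more than 12 mm (distance of tube_mid from where it was at the start of the episode above 0.012 m).
It fails at once if a bystander (tape measure, pliers, chipping hammer) is moved by more than 30 mm (distance of any of tape_mid, pliers_mid, chip_hammer_mid from where it was at the start of the episode above 0.03 m).
It also fails if it takes over 54 s, if anything falls off the work surface, if the arm or the gripper's body presses on something with over 40 N, if the wrist force passes 120 N, or if a joint passes its speed limit or range.

## Working session

There is one attempt and no reset: what is moved stays moved. The work goes in short steps, Python scripts to look and compute and a tool call to move; the robot and the scene stay as the last step left them, time stands still between calls to the robot, and variables do not carry over. Pictures are saved under pics/ and viewed, at most 10 in all, crops included, and the job is handed in when it is done.

Besides the shell and the picture viewer there is one more tool, called after "Request:" by a JSON object that holds its "method" and its "body", one argument or row to a line. step_arm: Moves the arm, as the interface text tells. Its arguments: {"type":"object","properties":{"rows":{"type":"array","items":{"type":"array"}},"squeeze":{"type":"number"}},"required":["rows"]}

```bash
mkdir -p pics
cat > h.py <<'E'
import numpy as np, cv2
from bench import arm, vision, finish_job
from scipy.spatial.transform import Rotation as R
def toolT(o):
    T=np.eye(4);T[:3,:3]=R.from_euler('xyz',o['tool_rot']).as_matrix();T[:3,3]=o['ee_pos'];return T
def shot(n):
    o=arm.get_obs();p,d=vision.camera(n);i=vision.camera_info(n)
    c2w=toolT(o)@np.array(i['hand_eye']) if n=='wrist' else np.linalg.inv(np.array(i['world_to_cam']))
    return p,d,i,c2w
def rays(i,uv):
    K=np.array([[i['fx'],0,i['cx']],[0,i['fy'],i['cy']],[0,0,1.]])
    u=cv2.undistortPoints(np.array(uv,float).reshape(-1,1,2),K,np.array([i['k1'],0,0,0.]))[:,0]
    return np.c_[u,np.ones(len(u))]
def cloud(d,i,c2w):
    v,u=np.mgrid[:400,:640];r=rays(i,np.c_[u.ravel(),v.ravel()])*d.reshape(-1,1)
    return (r@c2w[:3,:3].T+c2w[:3,3]).reshape(400,640,3)
def onplane(i,c2w,uv,z):
    r=rays(i,uv)@c2w[:3,:3].T;o=c2w[:3,3];return o+r*((z-o[2])/r[:,2])[:,None]
E
python3 - <<'E'
from h import *
print(arm.get_obs())
ims=[]
for n in ('scene','side'):
    p,d,i,c=shot(n);cv2.imwrite(f'pics/{n}0.png',p[:,:,::-1]);np.savez(n+'0.npz',p=p,d=d,c=c)
    print(n,c[:3,3])
E
```

```text
{'t': 0.0, 'joint_positions': array([ 1.29509126,  0.32180664, -0.07009903,  1.45170437,  0.02261312,
        1.37079055, -0.0569101 ]), 'joint_velocities': array([-1.92886528e-03, -1.01223893e-03,  2.26598844e-04,  5.54519230e-05,
        3.78802994e-05, -2.79437382e-03,  2.14149789e-03]), 'joint_efforts': array([ 5.24919960e-05, -4.93580890e+01, -3.82518768e-01, -3.14334691e+01,
        1.31094712e-02,  1.13290449e-02,  6.38766906e-07]), 'ee_pos': array([ 185.55248285, -622.39602902,  238.21948431]), 'tool_rot': array([-3.13967413e+00,  1.08233445e-04,  2.89842479e-01]), 'force': array([ 0.77118299,  1.11250904, -1.13354093]), 'ft_torque': array([ 0.0114855 , -0.02051787, -0.01504436]), 'grip_force': 0.0, 'grip_width': 0.9978165397575199}
scene [  761.87200122 -1013.87572399   595.2647763 ]
side [   98.99851921 -1243.95504979   660.84210281]
```

View pics/scene0.png

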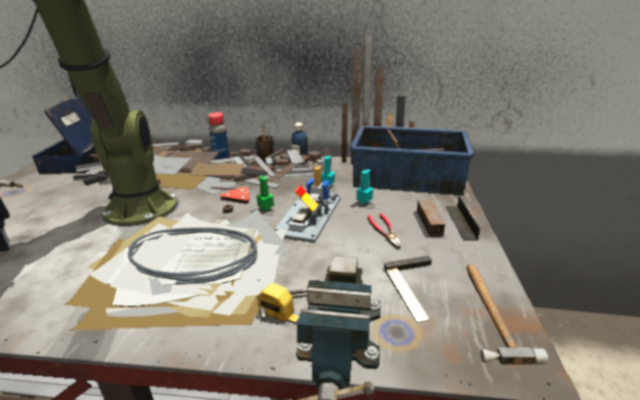

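View pics/side0.png

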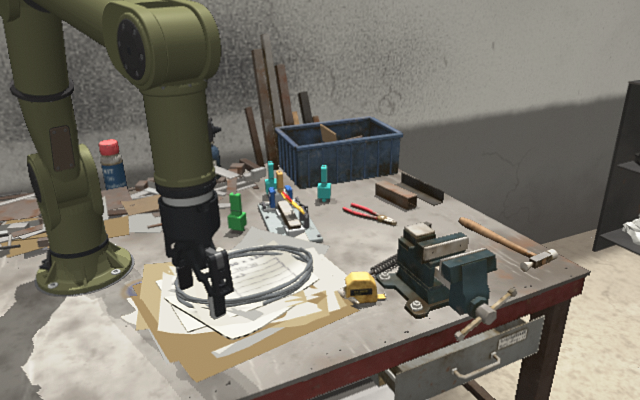

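The scene view shows the jig at about (310,215) with the flap at (305,198) and the blue keepers at (318,190). In the side view it is at about (288,210). Turquoise look-alikes stand near it on both sides, with a green one to the left. Next I measure by colour.

Run:
```python
from h import *
for n,(x0,x1,y0,y1) in (('scene',(270,350,150,250)),('side',(245,330,160,250))):
    z=np.load(n+'0.npz');p,d=z['p'],z['d'];P=cloud(d,vision.camera_info(n),z['c'])
    h=cv2.cvtColor(p,cv2.COLOR_RGB2HSV);H,S,V=[h[...,k].astype(int) for k in range(3)]
    roi=np.zeros((400,640),bool);roi[y0:y1,x0:x1]=1
    for nm,lo,hi,s in (('red',-1,6,150),('yellow',22,32,150),('brass',12,21,120),('blue',105,125,120)):
        m=roi&(H>=lo)&(H<=hi)&(S>s)&(V>60)&(d>0)
        k,l,st,ce=cv2.connectedComponentsWithStats(m.astype(np.uint8))
        for j in range(1,k):
            if st[j,4]>12:
                q=P[l==j];print(n,nm,ce[j].round(),st[j,4],np.median(q,0).round(),q.min(0).round(),q.max(0).round())
    m=roi&(abs(P[...,2]-12)<4)&(S<60)
    if m.sum()>5:
        q=P[m][:,:2].astype(np.float32);print(n,'plate',cv2.minAreaRect(q),len(q))
    cv2.imwrite(f'pics/{n}c.png',cv2.resize(p[y0-10:y1,x0-20:x1+20,::-1],None,fx=6 if n=='scene' else 5.5,fy=5.5,interpolation=cv2.INTER_CUBIC)[:600,:800])
```

```text
scene red [300. 190.] 61 [533. -17. 105.] [470. -37.   0.] [544. 225. 112.]
scene yellow [309. 202.] 126 [559. -22.  74.] [528. -48.  34.] [579. 101.  91.]
scene brass [317. 174.] 95 [562. 104. 105.] [501.  98.   7.] [570. 383. 126.]
scene blue [309. 184.] 42 [535. 104.  71.] [495.  99.  -1.] [544. 269.  75.]
scene blue [325. 189.] 86 [588.  97.  57.] [579.  92.  25.] [595. 128.  74.]
scene plate ((496.09405517578125, 230.6348419189453), (261.36529541015625, 720.2685546875), 2.083038806915283) 937
side red [286. 196.] 21 [532. -23. 104.] [524. -36.  95.] [542.  -6. 112.]
side brass [280. 180.] 77 [557. 102. 103.] [550.  95.  80.] [566. 116. 124.]
side brass [289. 200.] 53 [550. -33.  76.] [520. -45.  48.] [573. 107. 111.]
side blue [272. 196.] 86 [531. 104.  55.] [525.  95.  18.] [542. 135.  75.]
side blue [289. 190.] 46 [584.  97.  69.] [576.  88.  46.] [592. 123.  75.]
side plate ((590.8333740234375, 166.57858276367188), (563.64013671875, 210.1404266357422), 68.83140563964844) 817
```

View pics/sidec.png

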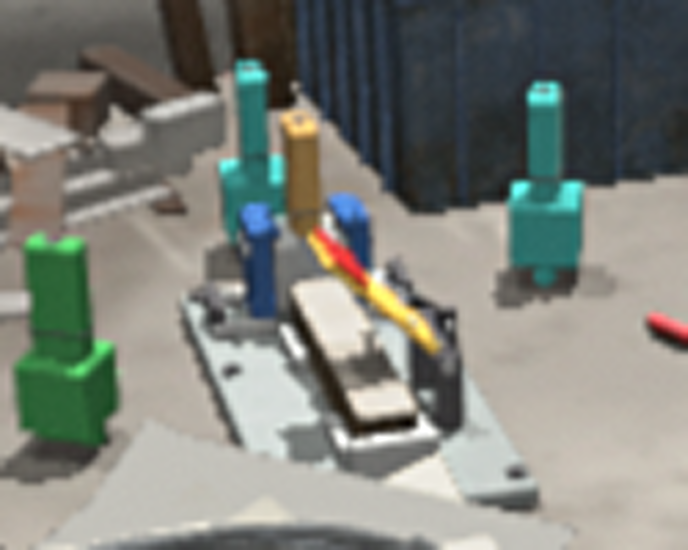

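The side crop shows the brass-handled block between the blue keepers and the flap leaning up over the tube. The jig's x axis is at a yaw of about -0.12 rad, the block is near (560,103), and the pad is near (533,-22,105). First I turn the tool so the fingers will close along jig x, then move across.

Request:
{"method": "step_arm", "body": {
  "rows": [
    [[0,0,-0.01],[0,0,-0.145],0.085],
    [[0,0,-0.01],[0,0,-0.145],0.085],
    [[0,0,-0.01],[0,0,-0.145],0.085],
    [[0,0,-0.01],[0,0,-0.145],0.085],
    [[0,0,-0.01],[0,0,-0.145],0.085],
    [[0,0,-0.01],[0,0,-0.145],0.085],
    [[0,0,-0.01],[0,0,-0.145],0.085],
    [[0,0,-0.01],[0,0,-0.145],0.085]
  ]
}}

```text
t: 0.9
ee_pos: [185.6, -622.7, 319.1]
tool_rot: [-3.141, -0.001, 1.456]
force: [0.0, -0.7, 0.3]
grip_width: 0.994
grip_force: 0.0
```

```bash
cat > plan.py <<'E'
from h import *
def to(x,y,z):
    T=toolT(arm.get_obs());print('tool shift mm',(T[:3,:3].T@(np.array([x,y,z])-T[:3,3])).round(1),'rpy',arm.get_obs()['tool_rot'].round(3))
E
python3 - <<'E'
from plan import *
print(arm.get_obs()['ee_pos']);to(540,30,330);print(np.array(vision.camera_info('wrist')['hand_eye']).round(2))
E
```

```text
[ 185.61550987 -622.67287782  319.07523869]
tool shift mm [689.  277.2 -10.4] rpy [-3.141e+00 -1.000e-03  1.456e+00]
[[   0.     -0.96   -0.29   72.69]
 [   1.      0.     -0.     -0.53]
 [   0.     -0.29    0.96 -133.25]
 [   0.      0.      0.      1.  ]]
```

Request:
{"method": "step_arm", "body": {
  "rows": [
    [[0.044,0.0175,0],[0,0,0],0.085],
    [[0.044,0.0175,0],[0,0,0],0.085],
    [[0.044,0.0175,0],[0,0,0],0.085],
    [[0.044,0.0175,0],[0,0,0],0.085],
    [[0.044,0.0175,0],[0,0,0],0.085],
    [[0.044,0.0175,0],[0,0,0],0.085],
    [[0.044,0.0175,0],[0,0,0],0.085],
    [[0.044,0.0175,0],[0,0,0],0.085]
  ]
}}

```text
t: 1.7
ee_pos: [367.6, -288.4, 319.0]
tool_rot: [-3.141, 0.0, 1.45]
force: [0.8, -0.4, -0.2]
grip_width: 0.998
grip_force: 0.0
```

Request:
{"method": "step_arm", "body": {
  "rows": [
    [[0.044,0.0175,0],[0,0,0],0.085],
    [[0.044,0.0175,0],[0,0,0],0.085],
    [[0.044,0.0175,0],[0,0,0],0.085],
    [[0.044,0.0175,0],[0,0,0],0.085],
    [[0.044,0.0175,0],[0,0,0],0.085],
    [[0.044,0.0175,0],[0,0,0],0.085],
    [[0.044,0.0175,0],[0,0,0],0.085],
    [[0,0,0],[0,0,0],0]
  ]
}}

```text
t: 2.5
ee_pos: [527.0, 8.6, 319.1]
tool_rot: [3.142, -0.005, 1.462]
force: [-0.2, 0.9, 0.4]
grip_width: 0.853
grip_force: 0.0
```

```bash
cat > meas.py <<'E'
from h import *
import sys
tag=sys.argv[1]
p,d,i,c=shot('wrist');cv2.imwrite(f'pics/w{tag}.png',p[:,:,::-1]);np.savez(f'w{tag}.npz',p=p,d=d,c=c)
P=cloud(d,i,c);h=cv2.cvtColor(p,cv2.COLOR_RGB2HSV);H,S,V=[h[...,k].astype(int) for k in range(3)]
for nm,lo,hi,s in (('red',-1,6,150),('yellow',22,32,150),('brass',12,21,110),('blue',105,125,120)):
    m=(H>=lo)&(H<=hi)&(S>s)&(V>60)&(d>0)
    k,l,st,ce=cv2.connectedComponentsWithStats(m.astype(np.uint8))
    for j in range(1,k):
        if st[j,4]>60:
            q=P[l==j];zt=np.percentile(q[:,2],97);t=q[q[:,2]>zt-4];r=cv2.minAreaRect(t[:,:2].astype(np.float32))
            print(nm,ce[j].round(),st[j,4],'med',np.median(q,0).round(),'ztop',zt.round(1),'toprect',np.round(r[0],1),np.round(r[1],1),round(r[2],1))
E
python3 meas.py 1; python3 -c "
from h import *;o=arm.get_obs();print(o['t'],o['ee_pos'],o['tool_rot'])"
```

```text
red [139. 106.] 2671 med [287. 110.  13.] ztop 15.0 toprect [288.4 118.9] [ 78.9 104.1] 78.9
red [171. 106.] 82 med [324. 107.   1.] ztop 2.4 toprect [323.6 108.7] [ 5.9 74.8] 14.8
red [326. 192.] 447 med [534. -17. 101.] ztop 109.0 toprect [528.7 -16.3] [38.5  7.2] 80.9
yellow [340.  62.] 101 med [562. 124. 123.] ztop 124.0 toprect [561.8 124.1] [ 9.2 12.2] 70.6
yellow [346. 187.] 593 med [559. -21.  70.] ztop 84.1 toprect [547.8 -18.8] [38.9  5.5] 84.9
brass [339.  75.] 269 med [558. 110. 122.] ztop 123.8 toprect [560.5 115.1] [29.  15.4] 80.7
brass [500. 198.] 189 med [798. -80.   9.] ztop 11.0 toprect [798.3 -80.2] [26.2 26.3] 40.5
brass [260. 237.] 1117 med [ 434. -102.    6.] ztop 9.1 toprect [ 394.9 -100.3] [119.7  31.1] 10.2
brass [136. 265.] 1012 med [ 210. -133.    5.] ztop 7.8 toprect [ 200.8 -135.3] [161.8  36.8] 7.4
brass [618. 308.] 1180 med [ 991. -280.   22.] ztop 25.4 toprect [1000.6 -321.4] [ 17.8 247.9] 9.7
blue [316.  76.] 446 med [535. 119.  70.] ztop 72.0 toprect [535.3 118.5] [35.2 15.5] 83.2
blue [357.  77.] 444 med [585. 112.  70.] ztop 71.9 toprect [585.2 111.5] [34.7 15.9] 82.6
2.55 [526.21898004   4.68533028 318.84101915] [-3.14055706e+00 -2.23077490e-03  1.45750338e+00]
```

View pics/w1.png

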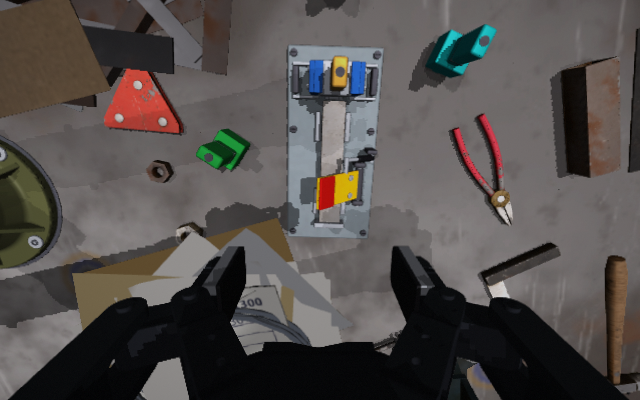

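The wrist view is clear: block handle at (339,75), keepers at (316,76) and (357,77), flap at (338,190), and the turquoise look-alike at (462,50), well away. From it:
- **Block:** (560.5,115), jig yaw about -0.138.
- **Handle top:** 124 mm, which matches 12 + 112.
- **Keeper tops:** 72 mm, as stated.
- **Hinge:** about (579.5,-24).

I'll press about 52 mm out from the hinge.

Request:
{"method": "step_arm", "body": {
  "rows": [
    [[-0.005,0.001,0.04],[0,0,0.024],0],
    [[-0.005,0.001,0.04],[0,0,0],0],
    [[-0.005,0.001,0.04],[0,0,0],0],
    [[-0.006,0.001,0.04],[0,0,0],0],
    [[0,0,0.025],[0,0,0],0],
    [[0,0,0],[0,0,0],0],
    [[0,0,0],[0,0,0],0],
    [[0,0,0],[0,0,0],0]
  ]
}}

```text
t: 3.35
ee_pos: [528.2, -21.2, 136.1]
tool_rot: [3.139, 0.0, 1.425]
force: [0.1, -0.3, -0.5]
grip_width: 0.002
grip_force: 0.0
```

```bash
python3 - <<'E'
from plan import *
print(arm.get_obs()['ee_pos']);to(528,-16.5,100)
E
python3 meas.py 2 | grep -v '\[[1-57-9][0-9][0-9]\. ' | egrep 'brass|blue|red'
```

```text
[528.18958099 -21.1748119  136.14788805]
tool shift mm [ 4.6 -1.  36.1] rpy [3.139 0.    1.425]
brass [ 38. 337.] 2397 med [ 211. -136.    5.] ztop 7.4 toprect [ 222.6 -137.7] [122.3  42.4] 10.8
```

View pics/w2.png

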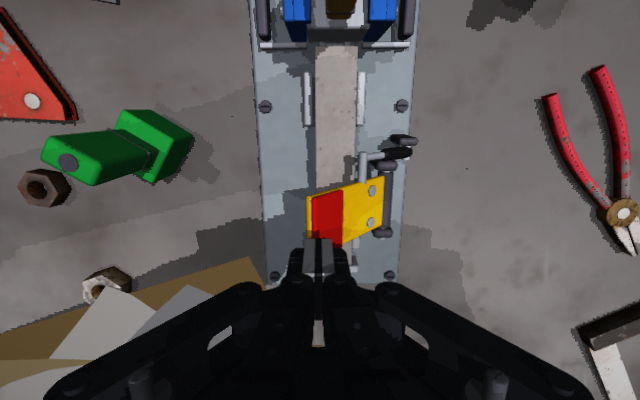

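The closed fingertips (318,240) are just above the -y half of the flap (pad at 325,215). I'll check the numbers from this closer view before pressing.

Run:
```python
from h import *
z=np.load('w2.npz');p,d,c=z['p'],z['d'],z['c'];P=cloud(d,vision.camera_info('wrist'),c)
h=cv2.cvtColor(p,cv2.COLOR_RGB2HSV);H,S,V=[h[...,k].astype(int) for k in range(3)]
m=(H<=6)&(S>150)&(V>60)&(d>0);m[:,:290]=0;m[:,400:]=0
q=P[m];print(cv2.minAreaRect(q[:,:2].astype(np.float32)),q[:,2].min(),q[:,2].max())
m=(H>100)&(H<128)&(S>120)&(V>60);m[60:]=0
for s in (slice(270,318),slice(360,410)):
    q=P[:, s][m[:,s]];q=q[q[:,2]>68];print(q.min(0),q.max(0))
```

```text
((534.2933959960938, -16.44658660888672), (38.84211730957031, 18.72867202758789), 81.50938415527344) 89.78660901007686 130.57366015158846
[525.23523564  50.92504695  68.03399084] [542.32031594 112.69553113 269.3690065 ]
[537.84679083  50.92504695  68.0282222 ] [591.82671267 105.59151478 269.3690065 ]
```

Request:
{"method": "step_arm", "body": {
  "rows": [
    [[0.004,0,0.01],[0,0,0],0],
    [[0,0,0.01],[0,0,0],0],
    [[0,0,0.01],[0,0,0],0],
    [[0,0,0.01],[0,0,0],0],
    [[0,0,0],[0,0,0],0]
  ]
}}

```text
t: 3.9
ee_pos: [526.5, -16.8, 92.5]
tool_rot: [-3.139, -0.0, 1.426]
force: [0.4, -0.4, 1.1]
grip_width: 0.0
grip_force: 0.0
```

Request:
{"method": "step_arm", "body": {
  "rows": [
    [[0,0,0.008],[0,0,0],0],
    [[0,0,0.008],[0,0,0],0],
    [[0,0,0.008],[0,0,0],0],
    [[0,0,0],[0,0,0],0]
  ]
}}

```text
t: 4.3
ee_pos: [526.6, -16.9, 68.9]
tool_rot: [-3.139, -0.0, 1.426]
force: [-0.1, 0.3, 0.1]
grip_width: 0.002
grip_force: 0.0
```

Run:
```python
from h import *
p,d,i,c=shot('wrist');P=cloud(d,i,c)
h=cv2.cvtColor(p,cv2.COLOR_RGB2HSV);H,S,V=[h[...,k].astype(int) for k in range(3)]
for a,b in ((-1,6),(22,32)):
    m=(H>=a)&(H<=b)&(S>150)&(V>60)&(d>0)&(abs(P[...,0]-540)<45)&(abs(P[...,1]+18)<40);q=P[m]
    print(m.sum(),q.min(0).round(),q.max(0).round()) if m.sum() else print(0)
print(arm.get_obs()['force'])
```

```text
2202 [496. -32.  49.] [526.   8.  92.]
4628 [502. -50.  35.] [577.   8.  90.]
[ 0.20062875 -0.56681714  0.57730317]
```

The pad now spans x 498–526, which is where it sits when shut, so the flap has snapped over. I'll go down to touch it so it's fully home, then lift.

Request:
{"method": "step_arm", "body": {
  "rows": [
    [[0,0,0.005],[0,0,0],0],
    [[0,0,0.004],[0,0,0],0],
    [[0,0,0],[0,0,0],0],
    [[0,0,0],[0,0,0],0]
  ]
}}

```text
t: 4.75
ee_pos: [527.9, -16.9, 61.5]
tool_rot: [3.141, 0.0, 1.426]
force: [-0.7, -0.5, 2.0]
grip_width: -0.002
grip_force: 1.2
```

Request:
{"method": "step_arm", "body": {
  "rows": [
    [[0,0,-0.03],[0,0,0],0],
    [[0,0,-0.04],[0,0,0],0],
    [[0.02,0,-0.04],[0,0,0],0.06],
    [[0.03,0.015,-0.04],[0,0,0],0.06],
    [[0.03,0.015,-0.02],[0,0,0],0.06],
    [[0,0,0],[0,0,0],0.06],
    [[0,0,0],[0,0,0],0.06],
    [[0,0,0],[0,0,0],0.06]
  ]
}}

```text
t: 5.55
ee_pos: [567.1, 55.6, 228.2]
tool_rot: [-3.139, 0.001, 1.425]
force: [-0.3, -0.6, -0.4]
grip_width: 0.705
grip_force: 0.0
```

```bash
python3 meas.py 3 | egrep '\[5[0-9.]+ +[0-9.-]+\] \['
python3 - <<'E'
from plan import *
print(arm.get_obs()['ee_pos']);to(560.5,115,95)
E
```

```text
red [279. 245.] 685 med [511. -13.  52.] ztop 53.5 toprect [511.  -13.5] [39.3 24.5] 82.3
yellow [312. 243.] 1332 med [548. -18.  49.] ztop 50.4 toprect [549.  -18.9] [40.3 51.1] 81.9
brass [300. 127.] 632 med [561. 115. 122.] ztop 123.7 toprect [560.3 115.4] [29.2 15.1] 81.2
blue [276. 124.] 662 med [536. 119.  70.] ztop 72.0 toprect [535.4 118.8] [35.1 16.1] 82.1
blue [329. 124.] 666 med [585. 112.  70.] ztop 71.8 toprect [585.  111.5] [35.1 15.5] 82.0
[567.06640233  55.29045957 228.17523487]
tool shift mm [ 58.3 -14.9 133.1] rpy [-3.139e+00  1.000e-03  1.424e+00]
```

View pics/w3.png

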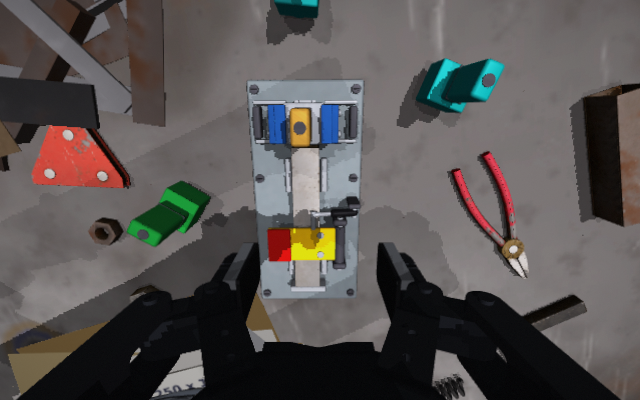

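The flap is shut: yellow top 50.4 mm and pad top 53.5 mm, both exactly as specified. The handle is centred at (560.3,115.3). I'll go over it, descend and grasp.

Request:
{"method": "step_arm", "body": {
  "rows": [
    [[0.029,-0.0075,0.02],[0,0,-0.007],0.06],
    [[0.029,-0.0075,0.02],[0,0,0],0.06],
    [[0,0,0.03],[0,0,0],0.06],
    [[0,0,0.03],[0,0,0],0.06],
    [[0,0,0.025],[0,0,0],0.06],
    [[0,0,0.008],[0,0,0],0.06],
    [[0,0,0],[0,0,0],0.06]
  ]
}}

```text
t: 6.3
ee_pos: [560.1, 115.2, 95.1]
tool_rot: [-3.138, 0.001, 1.432]
force: [-0.1, 0.1, 0.5]
grip_width: 0.707
grip_force: 0.0
```

Run:
```python
from plan import *
o=arm.get_obs();print(o['ee_pos'],o['force'],o['joint_positions'].round(2));to(560.3,115.3,95)
```

```text
[560.12677638 115.16237218  95.09651124] [-0.09455996  0.08857673  0.49847617] [ 0.48  0.41 -0.88  1.79  0.35  1.11 -0.65]
tool shift mm [0.2 0.2 0.1] rpy [-3.138e+00  1.000e-03  1.432e+00]
```

Request:
{"method": "step_arm", "body": {
  "rows": [
    [[0,0,0],[0,0,0],0],
    [[0,0,0],[0,0,0],0],
    [[0,0,0],[0,0,0],0],
    [[0,0,0],[0,0,0],0],
    [[0,0,0],[0,0,0],0]
  ],
  "squeeze": 80
}}

```text
t: 6.8
ee_pos: [562.0, 116.5, 98.0]
tool_rot: [3.14, 0.0, 1.433]
force: [-0.8, -0.3, 6.1]
grip_width: 0.178
grip_force: 78.0
```

Request:
{"method": "step_arm", "body": {
  "rows": [
    [[0,0.0031,0],[0.04,0,0],0],
    [[0,0.0031,0],[0.04,0,0],0],
    [[0,0.0031,0],[0.04,0,0],0],
    [[0,0,0],[0,0,0],0]
  ]
}}

```text
t: 7.2
ee_pos: [570.7, 115.3, 97.3]
tool_rot: [-3.019, -0.0, 1.432]
force: [-2.9, -1.5, 8.5]
grip_width: 0.173
grip_force: 79.3
```

Request:
{"method": "step_arm", "body": {
  "rows": [
    [[0,0.0031,0],[0.04,0,0],0],
    [[0,0.0031,0],[0.04,0,0],0],
    [[0,0.0031,0],[0.04,0,0],0],
    [[0,0,0],[0,0,0],0],
    [[0,0,0],[0,0,0],0]
  ]
}}

```text
t: 7.7
ee_pos: [579.8, 114.1, 95.6]
tool_rot: [-2.901, -0.0, 1.433]
force: [-1.4, -0.5, 4.3]
grip_width: 0.173
grip_force: 79.3
```

```bash
python3 meas.py 4 | egrep 'blue|brass|red' | egrep '\[5[0-9.]+ +[0-9.-]+\] \['
```

```text
brass [317. 215.] 134 med [574. 129.  67.] ztop 71.6 toprect [573.7 128.9] [ 1. 13.] 83.8
brass [318. 267.] 2776 med [584. 125. 118.] ztop 120.9 toprect [584.6 113.4] [29.3 14.9] 82.0
blue [265. 223.] 2075 med [538. 125.  70.] ztop 71.5 toprect [535.8 119.5] [36.4 16.5] 81.6
blue [358. 222.] 1476 med [597. 124.  69.] ztop 71.5 toprect [594.  115.8] [26.8 16.4] 82.4
```

View pics/w4.png

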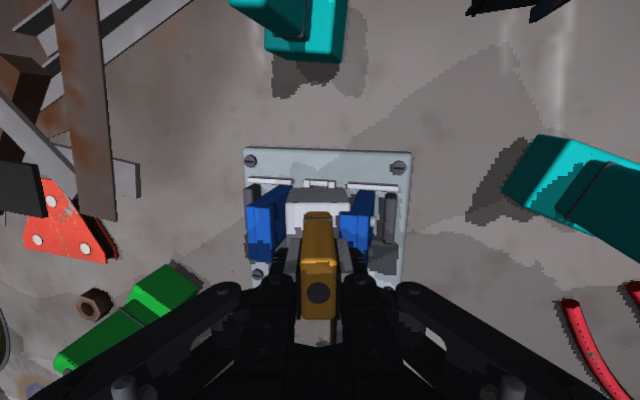

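The block leans toward +x with the handle firmly in the pads (318,267). The far keeper has gone from x = 585 to about 594, roughly 9 mm back. Now the other way, through upright to -0.24 rad.

Request:
{"method": "step_arm", "body": {
  "rows": [
    [[0,-0.0031,0],[-0.04,0,0],0],
    [[0,-0.0031,0],[-0.04,0,0],0],
    [[0,-0.0031,0],[-0.04,0,0],0],
    [[0,-0.0031,0],[-0.04,0,0],0],
    [[0,-0.0031,0],[-0.04,0,0],0],
    [[0,-0.0031,0],[-0.04,0,0],0],
    [[0,-0.0031,0],[-0.04,0,0],0],
    [[0,-0.0031,0],[-0.04,0,0],0]
  ]
}}

```text
t: 8.55
ee_pos: [556.2, 117.4, 97.8]
tool_rot: [3.057, -0.001, 1.433]
force: [2.4, 1.2, 1.1]
grip_width: 0.174
grip_force: 78.6
```

Request:
{"method": "step_arm", "body": {
  "rows": [
    [[0,-0.0031,0],[-0.04,0,0],0],
    [[0,-0.0031,0],[-0.04,0,0],0],
    [[0,-0.0031,0],[-0.04,0,0],0],
    [[0,-0.0031,0],[-0.04,0,0],0],
    [[0,0,0],[0,0,0],0],
    [[0,0,0],[0,0,0],0]
  ]
}}

```text
t: 9.15
ee_pos: [543.3, 118.9, 95.8]
tool_rot: [2.901, 0.0, 1.433]
force: [-0.4, 0.9, -0.2]
grip_width: 0.177
grip_force: 79.0
```

```bash
python3 meas.py 5 | egrep 'blue|brass|red' | egrep '\[5[0-9.]+ +[0-9.-]+\] \['
```

```text
brass [318. 215.] 134 med [551. 132.  67.] ztop 71.6 toprect [551.6 131.5] [ 1.9 13.9] 75.5
brass [318. 267.] 2793 med [540. 131. 118.] ztop 121.1 toprect [537.2 119.5] [29.8 15.8] 80.4
blue [385. 224.] 1584 med [593. 117.  70.] ztop 71.5 toprect [592.8 111.3] [36.2 16.4] 81.4
blue [278. 222.] 1413 med [528. 133.  70.] ztop 71.5 toprect [528.1 123.7] [29.9 16.1] 82.5
```

Both keepers are back more than 7 mm (near 535.4→528, far 585→592.8). I'll bring the block upright and check before drawing it out.

Request:
{"method": "step_arm", "body": {
  "rows": [
    [[0,0.0031,0],[0.04,0,0],0],
    [[0,0.0031,0],[0.04,0,0],0],
    [[0,0.0031,0],[0.04,0,0],0],
    [[0,0.0031,0],[0.04,0,0],0],
    [[0,0.0031,0],[0.04,0,0],0],
    [[0,0.0031,0],[0.04,0,0],0],
    [[0,0,0],[0,0,0],0]
  ]
}}

```text
t: 9.9
ee_pos: [562.7, 116.2, 98.0]
tool_rot: [-3.14, -0.002, 1.431]
force: [1.0, -0.4, 1.3]
grip_width: 0.18
grip_force: 79.4
```

Request:
{"method": "step_arm", "body": {
  "rows": [
    [[0,0,-0.008],[0,0,0],0],
    [[0,0,-0.008],[0,0,0],0],
    [[0,0,0],[0,0,0],0]
  ]
}}

```text
t: 10.2
ee_pos: [561.4, 116.7, 115.2]
tool_rot: [3.14, 0.0, 1.433]
force: [0.3, 0.9, -2.6]
grip_width: 0.172
grip_force: 78.6
```

The pull is only 2.6 N, close to the block's own weight of about 3.4 N, so it is free of the keepers. I'll lift it the rest of the way.

Request:
{"method": "step_arm", "body": {
  "rows": [
    [[0,0,-0.015],[0,0,0],0],
    [[0,0,-0.02],[0,0,0],0],
    [[0,0,-0.02],[0,0,0],0],
    [[0,0,-0.015],[0,0,0],0],
    [[0,0,0],[0,0,0],0],
    [[0,0,0],[0,0,0],0],
    [[0,0,0],[0,0,0],0],
    [[0,0,0],[0,0,0],0]
  ]
}}

```text
t: 11.0
ee_pos: [560.7, 116.1, 183.0]
tool_rot: [-3.14, 0.001, 1.433]
force: [-0.6, -0.8, -2.6]
grip_width: 0.177
grip_force: 78.9
```

```bash
python3 meas.py 6 | egrep '\[5[0-9.]+ +[0-9.-]+\] \['
python3 - <<'E'
from h import *
p,d,i,c=shot('side');cv2.imwrite('pics/sidef.png',cv2.resize(p[150:250,225:350,::-1],None,fx=5.5,fy=5.5,interpolation=cv2.INTER_CUBIC))
E
```

```text
red [297. 325.] 90 med [518. -26.  52.] ztop 210.6 toprect [549.6 106.8] [1.3 5.1] 10.4
yellow [321. 324.] 424 med [544. -30.  50.] ztop 207.5 toprect [560.2 102.3] [18.2  6. ] 12.4
brass [317. 214.] 127 med [561. 130. 153.] ztop 157.3 toprect [561.3 129.7] [ 1.3 13.9] 81.7
brass [318. 267.] 2818 med [561. 127. 206.] ztop 208.2 toprect [559.7 116.2] [29.3 15.4] 81.0
blue [280. 190.] 784 med [527. 127.  70.] ztop 71.8 toprect [529.5 120.7] [37.6 20. ] 78.9
blue [357. 192.] 819 med [594. 116.  70.] ztop 71.6 toprect [592.9 111.1] [36.1 15.8] 83.4
```

View pics/sidef.png

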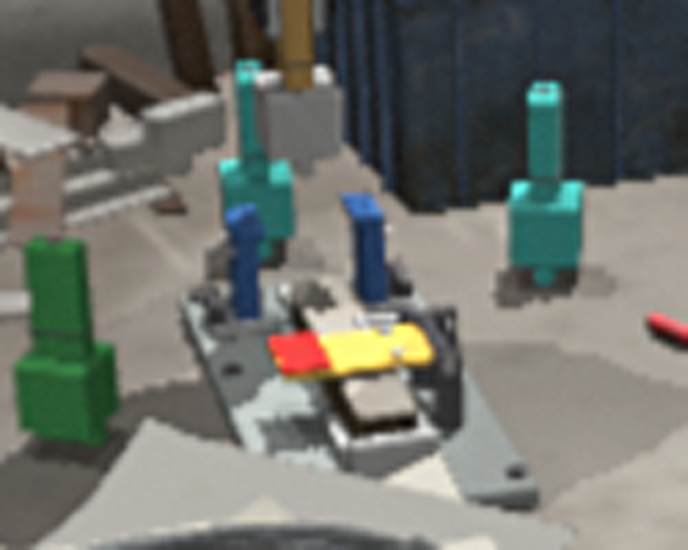

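The block hangs upright above the opened keepers. Its handle top is at 208 mm, which puts the foot at about 96 mm, 24 mm above the keeper tops. It is centred at (559.7,116.2), within 1–2 mm of the seat. The flap is shut, and the tube and surroundings look undisturbed.

```bash
python3 -c "
from bench import finish_job
print(finish_job())"
```

```text
the job is handed in; nothing more can be done
None
```

The job is handed in: the flap is shut, both keepers are pushed back more than 7 mm, and the block is held upright with its foot about 24 mm above the keeper tops; `finish_job()` returned no verdict.

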